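# Wedge the sprung catch open and take out the electrode

## Robot

A 6-joint arm with a two-finger parallel gripper is mounted at the origin on the work surface. World frame = base frame: x ahead of the robot, y to its left, z up, the work surface at z = 0. Lengths are in m, angles in degrees, forces in N, time in s.
With the tool pointing down it reaches from about 0.25 to 0.725 m from the base axis. Payload 9.7 kg.
Tool frame: the origin (TCP) lies at the very end of the fingers, on their centre line; the grasp point (between the pads) lies 19 mm behind it; z points along the fingers, y is the line along which they close (so a half turn about z gives the same grasp; the last joint's range is limited). The gripper opens to 85 mm and grips with 20 to 120 N. Pads are 22 mm wide; open, the fingers measure 114 mm over their backs; the gripper's body (76 mm by 85 mm) begins 54 mm behind the grasp point. The pads swing forward as they close: fully open they stand 13 mm farther back than shut.
Start: joints at [-72.307, 4.979, 10.078, 95.1, 0, 90], TCP at [0.167, -0.524, 0.231] pointing down, gripper open.
Joint ranges: [-179.16, 179.16], [-48.56, 103.87], [-65.8, 70.77], [-126.05, 130.52], [-82.76, 87.17], [-180, 180]. Speed limits (degrees/s): [127.2, 127.2, 147.25, 180, 180, 180].

## Interface

Orientations are given as [roll, pitch, yaw] about the fixed x, y, z axes, in that order (R = Rz(yaw) Ry(pitch) Rx(roll)).
In Python, from workcell import telemetry, optics, workorder gives the robot as it stands.
- The arm moves only by the shell command python3 -m handwheel 'ROWS' [FORCE]. ROWS is JSON, a list of rows, each an object of numbers: "tx", "ty", "tz": the shift along the tool's x, y, z in m; "ax", "ay", "az": the turn, a rotation vector about the tool's x, y, z in degrees; "jaw": the gripper command: -1 is shut, 1 is fully open, values between are in proportion. A call has exactly 10 rows; each row shifts and turns the commanded pose from where the row before left it, along the tool's axes as they then stand; what a row does not reach is not made up. A row lasts 1/8 s, in which the tool goes at most 62.5 mm and 10.7 degrees, less where a joint would pass 70% of its speed; a pose out of reach is approached as far as the arm can. A call is refused whole if a number of a shift passes 0.0625 or a number of a turn 10.7, either way. A call with a gripper value outside its range is refused whole. The fingers move at their own pace and stop on an object; FORCE is the grip in N (left out, the last holds). Time passes only in rows, so rows that do not move let the fingers close, or fill a call up. It gives the time, the measured TCP pose, the force, the opening and the grip force at its end, in the units of the state.
- telemetry.get_obs(): the state, without advancing time (a new reading comes with each control period).
- optics.camera(name): name is "side" or "top" or "wrist"; returns a dict with "color" (400x640x3 uint8, red, green, blue), "K" (3x3 intrinsics, pixels), "extrinsics" (4x4, takes a point from camera to world coordinates); the wrist camera has in their place "mount" (4x4, takes a point from camera to tool coordinates, whose origin is the TCP and whose axes are the flange's). Camera axes: x right, y down, z forward; pixel columns grow to the right and rows downward; lengths in m; the calibration is good to about 2 mm. A picture is of the moment at which its call begins: read the wrist's pose just before it. There is no depth.
- workorder.job_done(): hands the job in; it is judged then, once.
The state is a dict: "time": time; "q": joint angles; "qd": joint speeds; "joint_efforts": joint torques, N m; "ee_pos": TCP position; "tcp_rot": TCP orientation; "wrist_force": force on the tool from outside, world axes, zero at the start; "torque": the same for the moment, N m; "opening": finger opening in m; "grasp_force": force on a finger pad.
Only numpy, scipy, OpenCV 4.12 (cv2) and the standard library are available. Lean on these libraries where they do the work, as an engineer would, in place of code of your own. Each camera call takes 0.05 s, during which the arm holds its last target. There are 200 camera calls.

## Task

The sprung catch on the green test stand shuts again as soon as you let go, so push the orange wedge fully down, upright, into the gap between the aluminium fence and the red tab, so that it holds the catch open by itself, and let go of it. Then lift the white electrode out of its socket and stand it upright on the floor of the blue tray. Leave the wedge in place.

Things in the scene. Friction and masses are not known exactly. Their poses are not given: they have to be found in the camera images.
- wedge: Loose orange plastic wedge, 120 g, upright on its foot on the table. Origin: centre of underside, z up. 92 mm high, 36 along its x. Along its y it is 20 at the foot, tapers out on both sides to 48 at height 24, then stays 48 to the top. Grip across the 48 (fingers closing along its y), 78 up: above the fence and held against tipping. The grey wedge, 28 wide, is too thin to open the catch.
- seat (a point): Green stand: point on its deck (50 mm over table) where the wedge's foot goes; z up. Aluminium fence face at y -24, red tab face at y +10 (catch shut), 32 wide in x, upright to z 34, then flaring apart 12 each by z 50. Press the wedge down, its y along this y, foot to deck (5-10 N). The fence will not yield: lower it 3-11 off centre toward +y; on release the spring slides it to the fence.
- catch (a joint): Slide of the catch, m: 0 shut (always at the start), grows as the red tab moves along the seat's +y, at most 0.032. Spring 3 N shut plus 1 N per 10 mm shuts it again. Its brass tongue lies 2 to 3 mm above the white electrode's flange; shut it overlaps the flange by 8 mm and blocks it. The seated orange wedge holds it at about 0.014, tongue clear.
- electrode: White plastic electrode, 90 g, upright in the black socket ring, at seat y -98 mm. Origin: centre of underside, 15 above the table in the socket; z up. Steel plug 30 dia to z 9 (in the socket), flange 42 dia to 17, stem 16 dia to 77, brass pin 8 dia to 85. Grip the stem at z 60-67, fingers closing along the seat's x to clear the fence; lift 9 to free the plug. Stands by itself on the plug.
- tray: Fixed open blue plastic tray, 130 x 130 mm outside, 25 high, walls and floor 5 thick. Origin: centre of its underside on the table; z up. Inner floor 120 x 120 at z 5.
Things that resemble listed ones, but are neither listed nor needed, are in the scene too. There is more than one size of the wedge; the job needs the larger.

How it is judged (in metres and radians):
On the way:
1. The wedge, let go, stands fully down between fence and tab and holds the catch open while the electrode is still in its socket (z of wedge in the frame of seat below 0.01 m and y of wedge in the frame of seat between -0.01 and 0.014 m and x of wedge in the frame of seat between -0.02 and 0.02 m and angle between wedge's own z axis and vertical below 0.22 rad and value of joint catch above 0.01 m and contact force between the fingers and wedge below 0.2 N and distance of electrode from where it was at the start of the episode below 0.01 m), for 0.2 s.
At the end, for the whole second after the job is handed in: Electrode at rest upright (10 degrees) on the tray floor, its centre inside; wedge at rest in the gap holding the catch open 10 mm or more: foot within 10 mm of the deck, within 20 mm of the seat along x, -10 to +14 mm along y, within 12.5 degrees of upright (z of wedge in the frame of seat below 0.01 m and y of wedge in the frame of seat between -0.01 and 0.014 m and x of wedge in the frame of seat between -0.02 and 0.02 m and angle between wedge's own z axis and vertical below 0.22 rad and value of joint catch above 0.01 m and x of electrode in the frame of tray between -0.056 and 0.056 m and y of electrode in the frame of tray between -0.056 and 0.056 m and z of electrode in the frame of tray below 0.012 m and angle between electrode's own z axis and vertical below 0.17 rad and linear speed of each of electrode, wedge below 0.02 m/s); the robot touches nothing.
It also fails if it takes over 61 s, if anything falls off the work surface, if the arm or the gripper's body presses on something with over 40 N, if the wrist force passes 120 N, or if a joint passes its speed limit or range.

## Working session

There is one attempt and no reset: what is moved stays moved. The work goes in short steps, Python scripts to look and compute and a shell command to move; the robot and the scene stay as the last step left them, time stands still between calls to the robot, and variables do not carry over. Pictures are saved under pics/ and viewed, at most 12 in all, crops included, and the job is handed in when it is done.

```bash
ls; mkdir -p pics; python3 - <<'E'
from workcell import telemetry, optics
import cv2, numpy as np
o=telemetry.get_obs(); print(o)
for n in("side","top"):
    c=optics.camera(n); cv2.imwrite(f"pics/{n}0.png",c["color"][:,:,::-1]); print(n,c["K"].tolist(),np.round(c["extrinsics"],4).tolist())
c=optics.camera("wrist");print(c["K"].tolist(),np.round(c["mount"],4).tolist())
E
```

```text
pics
{'time': 0.0, 'q': array([-7.23052827e+01,  5.01159118e+00,  1.00333107e+01,  9.50989999e+01,
        1.12198623e-03,  9.00027672e+01]), 'qd': array([0.09659291, 0.01111985, 0.07165931, 0.0400667 , 0.02873072,
       0.06145891]), 'joint_efforts': array([ 3.71123115e-04, -5.20393789e+01,  4.64794171e+01,  1.67806156e-02,
       -1.53036390e-04, -8.63582528e-06]), 'ee_pos': array([ 0.16710481, -0.52375692,  0.23056811]), 'tcp_rot': array([-1.79922720e+02, -1.11825275e-03,  1.76919485e+01]), 'wrist_force': array([1.2387848 , 0.37992965, 0.40856124]), 'torque': array([ 0.01513528, -0.02727292,  0.04812526]), 'grasp_force': 0.0, 'opening': 0.0856556411092975}
side [[363.06188742549097, 0.0, 319.323142888893], [0.0, 363.06188742549097, 194.15271902293333], [0.0, 0.0, 1.0]] [[-0.9929, -0.0756, 0.0923, 0.4203], [-0.119, 0.5748, -0.8096, 0.7338], [0.0082, -0.8148, -0.5797, 0.6116], [0.0, 0.0, 0.0, 1.0]]
top [[421.4285209438746, 0.0, 318.0477210980448], [0.0, 421.4285209438746, 206.38219986539306], [0.0, 0.0, 1.0]] [[0.012, -0.9834, 0.1808, 0.34], [-0.9997, -0.0078, 0.024, -0.0192], [-0.0222, -0.181, -0.9832, 0.9139], [0.0, 0.0, 0.0, 1.0]]
[[289.67963343439305, 0.0, 321.4287305141177], [0.0, 289.67963343439305, 201.8578495293782], [0.0, 0.0, 1.0]] [[0.0002, -0.9535, -0.3014, 0.0773], [1.0, 0.0004, -0.0004, 0.0002], [0.0005, -0.3014, 0.9535, -0.142], [0.0, 0.0, 0.0, 1.0]]
```

View pics/top0.png

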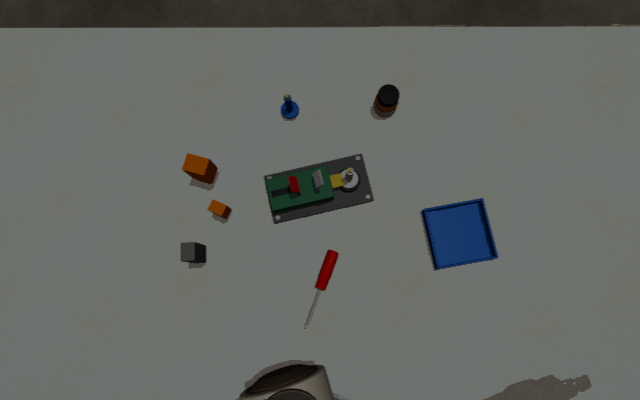

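View pics/side0.png

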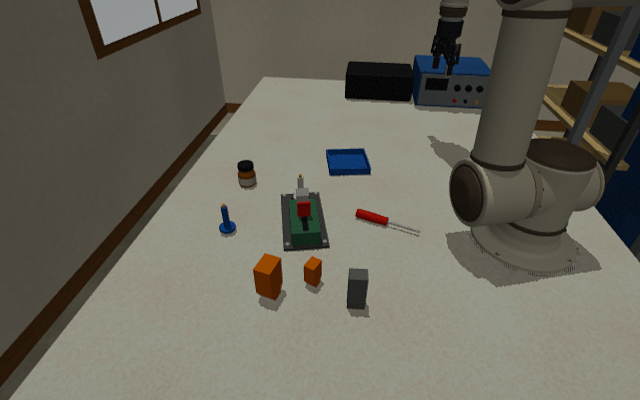

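Candidates in the top view are:
- **Wedge:** large orange block (200,168), small orange block (220,209), grey wedge (193,252).
- **Electrode:** white one in the stand (348,178), blue one loose (289,108).
- **Tray:** blue (460,235).
- **Red parts:** tab (294,185), screwdriver (327,270).

I choose the large orange wedge, the white electrode and the blue tray, and measure those next.

```bash
cat > h.py <<'E'
import numpy as np, cv2
from workcell import telemetry, optics
from scipy.spatial.transform import Rotation as Ro
def cam(n):
    o=telemetry.get_obs(); c=optics.camera(n); E=c.get("extrinsics")
    if E is None:
        T=np.eye(4);T[:3,:3]=Ro.from_euler("xyz",o["tcp_rot"],degrees=True).as_matrix();T[:3,3]=o["ee_pos"];E=T@c["mount"]
    return c["color"],c["K"],E
def onz(uv,z,K,E):
    uv=np.atleast_2d(np.array(uv,float)); d=np.c_[uv,np.ones(len(uv))]@np.linalg.inv(K).T@E[:3,:3].T
    return E[:3,3]+d*((z-E[2,3])/d[:,2])[:,None]
def proj(p,K,E):
    q=(np.atleast_2d(p)-E[:3,3])@E[:3,:3]; q=q@K.T; return q[:,:2]/q[:,2:]
def blobs(mask,amin=15):
    cs,_=cv2.findContours(mask.astype(np.uint8),cv2.RETR_EXTERNAL,cv2.CHAIN_APPROX_NONE)
    return sorted([c for c in cs if cv2.contourArea(c)>amin],key=cv2.contourArea,reverse=True)
E
python3 - <<'E'
from h import *
im,K,E=cam("top"); hsv=cv2.cvtColor(im,cv2.COLOR_RGB2HSV); H,S,V=cv2.split(hsv)
def rep(name,m,z,n=3):
    for c in blobs(m)[:n]:
        r=cv2.minAreaRect(c); w=onz(cv2.boxPoints(r),z,K,E)[:,:2]; e=np.diff(w[:3],axis=0)
        print(name,np.round(r[0],1),"ctr",np.round(w.mean(0),4),"edges",np.round(np.linalg.norm(e,axis=1),4),"ang",np.round(np.degrees(np.arctan2(e[:,1],e[:,0])),1))
org=(H>5)&(H<20)&(S>180)
print("V orange",np.percentile(V[140:220,170:240][org[140:220,170:240]],[5,25,50,75,95]))
rep("wedge top",org&(V>175),.092); rep("green",(H>45)&(H<90)&(S>100)&(V>30),.05,1)
rep("red",((H<4)|(H>176))&(S>180)&(V>60),.1); rep("tray",(H>100)&(H<125)&(S>150),.025,2)
yel=(H>18)&(H<32)&(S>120)&(V>80); rep("yel",yel,.1)
crop=im[130:230,170:385]; cv2.imwrite("pics/c1.png",cv2.resize(crop,None,fx=3.7,fy=3.7,interpolation=cv2.INTER_CUBIC)[:,:,::-1])
E
```

```text
V orange [ 41.  43. 112. 113. 114.]
green [299.2 187.7] ctr [0.5387 0.042 ] edges [0.1351 0.0689] ang [ -76.1 -166.9]
red [326.3 269.6] ctr [ 0.3672 -0.0166] edges [0.0764 0.0211] ang [ -20.1 -110. ]
red [293.2 183.8] ctr [0.535  0.0505] edges [0.0152 0.0329] ang [ -78.  -167.8]
tray [459.3 233.3] ctr [ 0.449  -0.2953] edges [0.1366 0.1326] ang [ -76.6 -170.8]
tray [289. 106.] ctr [0.7324 0.0706] edges [0.0526 0.0362] ang [  1.6 -89.9]
yel [336.4 180. ] ctr [ 0.5433 -0.0352] edges [0.0233 0.0259] ang [ -76.7 -167.7]
```

View pics/c1.png

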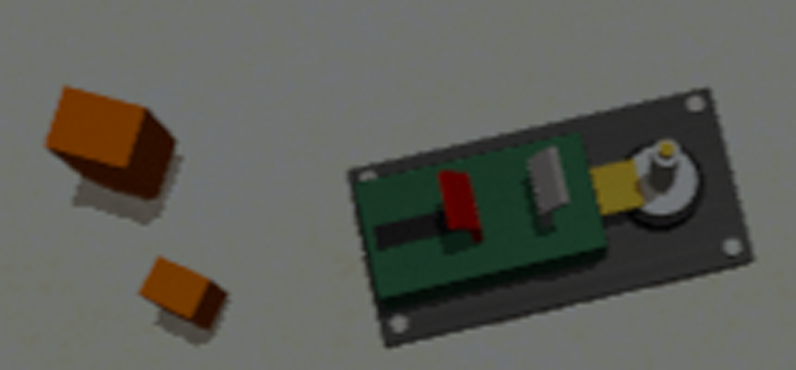

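Crop: large orange wedge top face at crop (95,125), small one at (180,285). On the stand, the red tab is at (460,207), the grey fence at (547,185), the brass tongue at (615,187) and the white electrode at (665,170). The choice is confirmed. Next I compute the numbers for the first move.

```bash
python3 - <<'E'
from h import *
im,K,E=cam("top"); H,S,V=cv2.split(cv2.cvtColor(im,cv2.COLOR_RGB2HSV))
def rep(name,m,z,n=1):
    for c in blobs(m,5)[:n]:
        r=cv2.minAreaRect(c); w=onz(cv2.boxPoints(r),z,K,E)[:,:2]; e=np.diff(w[:3],axis=0)
        print(name,np.round(r[0],1),"ctr",np.round(w.mean(0),4),"edges",np.round(np.linalg.norm(e,axis=1),4),"ang",np.round(np.degrees(np.arctan2(e[:,1],e[:,0])),1))
org=(H>5)&(H<20)&(S>180)
rep("wedge top",org&(V>80),.092,2)
# base plate screws, pin, from crop pixel positions
cp=lambda p:np.array(p)/3.7+[170,130]-.4
sc=onz(cp([(368,178),(696,103),(732,246),(399,324)]),.008,K,E)[:,:2]; print("screws",np.round(sc,4).tolist())
a=sc[0]+sc[3]-sc[1]-sc[2]; print("y ang",np.degrees(np.arctan2(a[1],a[0])))
print("pin",onz(cp((667,149)),.1,K,E)," flange ctr",onz(cp((664,184)),.032,K,E))
print("tab top edge",onz(cp([(440,172),(457,240)]),.1,K,E)[:,:2].round(4).tolist())
print("fence top right edge",onz(cp([(556,147),(569,205)]),.1,K,E)[:,:2].round(4).tolist())
print(telemetry.get_obs()["time"])
E
```

```text
wedge top [195.4 164. ] ctr [0.577  0.2516] edges [0.0354 0.0478] ang [ -10.7 -104.9]
wedge top [216.7 207.1] ctr [0.4881 0.203 ] edges [0.0222 0.0303] ang [ -23.5 -115.9]
screws [[0.5704, 0.1125], [0.6182, -0.0842], [0.5303, -0.105], [0.4819, 0.0912]]
y ang 103.7535418866418
pin [[ 0.56410741 -0.06184956  0.1       ]]  flange ctr [[ 0.56180815 -0.06363867  0.032     ]]
tab top edge [[0.5506, 0.0603], [0.5132, 0.0503]]
fence top right edge [[0.5649, -0.0021], [0.5328, -0.0094]]
0.25
```

Everything agrees: the wedge face measures 47.8 × 35.4, and the seat comes out at about (0.540, 0.032) from three estimates. The seat yaw is about 13.5°. I move between the wedge and the stand for a closer look.

```bash
python3 -m handwheel '[{"az":10.2},{"az":10.2},{"az":10.2},{"tx":0.0162,"ty":-0.053},{"tx":0.0162,"ty":-0.053},{"tx":0.0162,"ty":-0.053},{"tx":0.0162,"ty":-0.053},{"tx":0.0162,"ty":-0.053},{"tx":0.0162,"ty":-0.053},{"tx":0.0162,"ty":-0.053}]' 60
python3 -m handwheel '[{"tx":0.0162,"ty":-0.053},{"tx":0.0162,"ty":-0.053},{"tx":0.0162,"ty":-0.053},{"tx":0.0162,"ty":-0.053},{"tx":0.0162,"ty":-0.053},{"tx":0.0162,"ty":-0.053},{"tx":0.0162,"ty":-0.053},{"jaw":1},{"jaw":1},{"jaw":1}]'
python3 - <<'E'
from h import *
im,K,E=cam("wrist"); np.savez("w1.npz",im=im,K=K,E=E); cv2.imwrite("pics/w1.png",im[:,:,::-1])
H,S,V=cv2.split(cv2.cvtColor(im,cv2.COLOR_RGB2HSV))
for p,n in(((.577,.2516,.092),"wedge"),((.5402,.0328,.05),"seat"),((.563,-.0625,.1),"pin")): print(n,proj(p,K,E).round(1))
for c in blobs((H>5)&(H<20)&(S>180)&(V>80))[:2]:
    r=cv2.minAreaRect(c); w=onz(cv2.boxPoints(r),.092,K,E)[:,:2]; e=np.diff(w[:3],axis=0)
    print(np.round(r[0],1),"ctr",np.round(w.mean(0),4),"edges",np.round(np.linalg.norm(e,axis=1),4),"ang",np.round(np.degrees(np.arctan2(e[:,1],e[:,0])),1))
E
```

```text
wedge [[-1403.8 -1507.1]]
seat [[-374.2 -672.7]]
pin [[-400.9 -934.4]]$[0]: bad value
$[0]: bad value
```

View pics/w1.png

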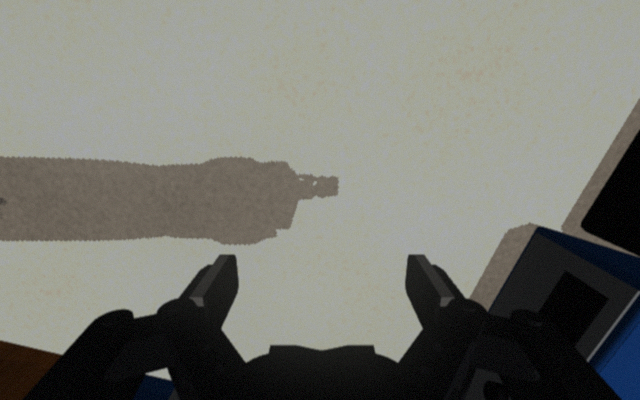

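The picture shows the start place, still over bare table, because both moves were refused. I'll try again with all seven keys in each row.

```bash
python3 -m handwheel '[{"tx":0,"ty":0,"tz":0,"ax":0,"ay":0,"az":10.2,"jaw":1},{"tx":0,"ty":0,"tz":0,"ax":0,"ay":0,"az":10.2,"jaw":1},{"tx":0,"ty":0,"tz":0,"ax":0,"ay":0,"az":10.2,"jaw":1},{"tx":0.0162,"ty":-0.053,"tz":0,"ax":0,"ay":0,"az":0,"jaw":1},{"tx":0.0162,"ty":-0.053,"tz":0,"ax":0,"ay":0,"az":0,"jaw":1},{"tx":0.0162,"ty":-0.053,"tz":0,"ax":0,"ay":0,"az":0,"jaw":1},{"tx":0.0162,"ty":-0.053,"tz":0,"ax":0,"ay":0,"az":0,"jaw":1},{"tx":0.0162,"ty":-0.053,"tz":0,"ax":0,"ay":0,"az":0,"jaw":1},{"tx":0.0162,"ty":-0.053,"tz":0,"ax":0,"ay":0,"az":0,"jaw":1},{"tx":0.0162,"ty":-0.053,"tz":0,"ax":0,"ay":0,"az":0,"jaw":1}]' 60
```

```text
time: 1.55
ee_pos: [0.3611, -0.1861, 0.2315]
tcp_rot: [180.0, -0.0, -12.9]
wrist_force: [0.9, -0.7, 1.1]
opening: 0.0854
grasp_force: 0.0
```

```bash
python3 -m handwheel '[{"tx":0.0162,"ty":-0.053,"tz":0,"ax":0,"ay":0,"az":0,"jaw":1},{"tx":0.0162,"ty":-0.053,"tz":0,"ax":0,"ay":0,"az":0,"jaw":1},{"tx":0.0162,"ty":-0.053,"tz":0,"ax":0,"ay":0,"az":0,"jaw":1},{"tx":0.0162,"ty":-0.053,"tz":0,"ax":0,"ay":0,"az":0,"jaw":1},{"tx":0.0162,"ty":-0.053,"tz":0,"ax":0,"ay":0,"az":0,"jaw":1},{"tx":0.0162,"ty":-0.053,"tz":0,"ax":0,"ay":0,"az":0,"jaw":1},{"tx":0.0162,"ty":-0.053,"tz":0,"ax":0,"ay":0,"az":0,"jaw":1},{"tx":0,"ty":0,"tz":0,"ax":0,"ay":0,"az":0,"jaw":1},{"tx":0,"ty":0,"tz":0,"ax":0,"ay":0,"az":0,"jaw":1},{"tx":0,"ty":0,"tz":0,"ax":0,"ay":0,"az":0,"jaw":1}]'
python3 - <<'E'
from h import *
im,K,E=cam("wrist"); np.savez("w1.npz",im=im,K=K,E=E); cv2.imwrite("pics/w2.png",im[:,:,::-1])
H,S,V=cv2.split(cv2.cvtColor(im,cv2.COLOR_RGB2HSV))
for p,n in(((.577,.2516,.092),"wedge"),((.5402,.0328,.05),"seat"),((.563,-.0625,.1),"pin")): print(n,proj(p,K,E).round(1))
for c in blobs((H>5)&(H<20)&(S>180)&(V>80))[:2]:
    r=cv2.minAreaRect(c); w=onz(cv2.boxPoints(r),.092,K,E)[:,:2]; e=np.diff(w[:3],axis=0)
    print(np.round(r[0],1),"ctr",np.round(w.mean(0),4),"edges",np.round(np.linalg.norm(e,axis=1),4),"ang",np.round(np.degrees(np.arctan2(e[:,1],e[:,0])),1))
E
```

```text
time: 2.8
ee_pos: [0.5175, 0.014, 0.2435]
tcp_rot: [-173.8, 0.1, -1.8]
wrist_force: [-0.7, -0.5, 0.3]
opening: 0.0853
grasp_force: 0.0
wedge [[115.1 134.7]]
seat [[322.7 159.7]]
pin [[417.2 142.9]]
[113.7 131.3] ctr [0.5803 0.2525] edges [0.0367 0.0533] ang [ -30.6 -104.8]
[179.2 198.4] ctr [0.5055 0.1918] edges [0.0222 0.0294] ang [ -30.6 -111.5]
```

View pics/w2.png

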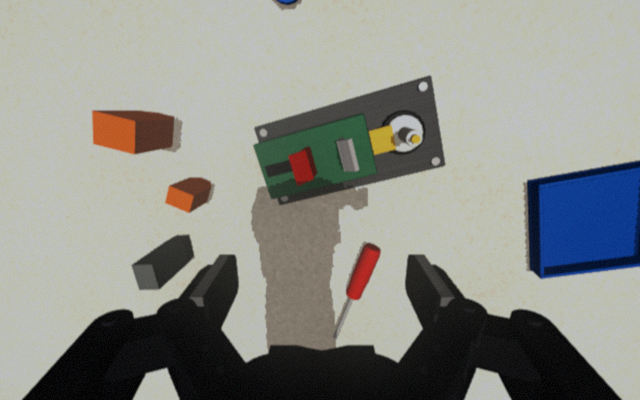

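The wrist view shows the wedge at (120,131), the tab at (302,165), the fence at (347,155), the electrode at (408,135) and the tray at (585,220). The arm stopped short and tilted, so I check the joints.

```bash
python3 - <<'E'
from h import *
o=telemetry.get_obs(); print(o["q"].round(1),o["qd"].round(1),o["ee_pos"],o["tcp_rot"])
d=np.load("w1.npz"); K,E=d["K"],d["E"]; im=d["im"]
c=im[90:210,240:440]; c=cv2.resize(c,None,fx=4,fy=4,interpolation=cv2.INTER_CUBIC); cv2.imwrite("pics/w2c.png",c[:,:,::-1])
sc=onz([(263,132),(423,87),(436,161),(284,198)],.008,K,E)[:,:2]; print("screws",np.round(sc,4).tolist()); a=sc[0]+sc[3]-sc[1]-sc[2]; print("y ang",np.degrees(np.arctan2(a[1],a[0])))
print("pin",onz((415,139),.1,K,E),"flange",onz((406,132),.032,K,E))
E
```

```text
[ -1.9   0.8   6.9  96.2   6.2 179.9] [ 0.1  0.1  0.2  0.  -0.  -0.1] [0.51757134 0.01402357 0.24356479] [-1.73802430e+02  9.66807342e-02 -1.79841139e+00]
screws [[0.5706, 0.1145], [0.6175, -0.0838], [0.5298, -0.106], [0.4809, 0.093]]
y ang 103.56475977230275
pin [[ 0.56661405 -0.06028209  0.1       ]] flange [[ 0.56809866 -0.0631346   0.032     ]]
```

View pics/w2c.png

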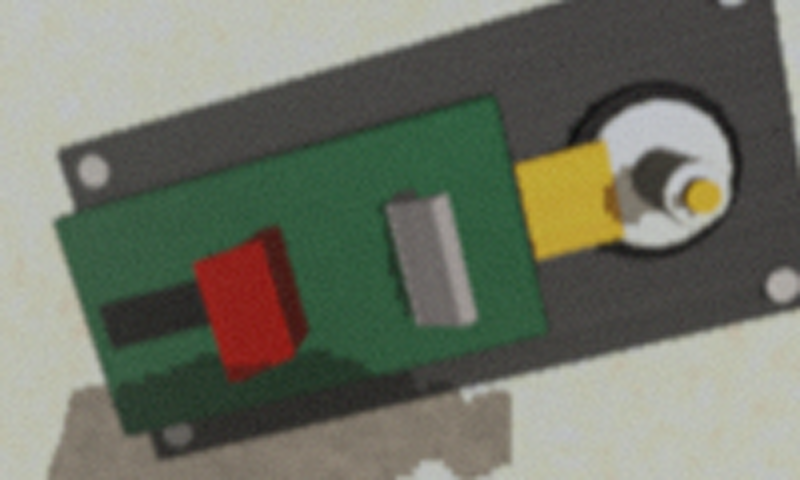

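Joint 6 ran into its 180° limit, since q6 = q1 + 180 − yaw. The half-turned grasp has room (yaw 167 gives q6 ≈ 36). I level the tool and turn it by −168.8° about its z. The crop confirms the stand layout, and the plate centre line plus the electrode give the seat at about (0.542, 0.033), yaw 13.6.

```bash
python3 -m handwheel '[{"tx":0,"ty":0,"tz":0,"ax":-6.2,"ay":0,"az":0,"jaw":1},{"tx":0,"ty":0,"tz":0,"ax":0,"ay":0,"az":-10.55,"jaw":1},{"tx":0,"ty":0,"tz":0,"ax":0,"ay":0,"az":-10.55,"jaw":1},{"tx":0,"ty":0,"tz":0,"ax":0,"ay":0,"az":-10.55,"jaw":1},{"tx":0,"ty":0,"tz":0,"ax":0,"ay":0,"az":-10.55,"jaw":1},{"tx":0,"ty":0,"tz":0,"ax":0,"ay":0,"az":-10.55,"jaw":1},{"tx":0,"ty":0,"tz":0,"ax":0,"ay":0,"az":-10.55,"jaw":1},{"tx":0,"ty":0,"tz":0,"ax":0,"ay":0,"az":-10.55,"jaw":1},{"tx":0,"ty":0,"tz":0,"ax":0,"ay":0,"az":-10.55,"jaw":1},{"tx":0,"ty":0,"tz":0,"ax":0,"ay":0,"az":-10.55,"jaw":1}]'
python3 -m handwheel '[{"tx":0,"ty":0,"tz":0,"ax":0,"ay":0,"az":-10.55,"jaw":1},{"tx":0,"ty":0,"tz":0,"ax":0,"ay":0,"az":-10.55,"jaw":1},{"tx":0,"ty":0,"tz":0,"ax":0,"ay":0,"az":-10.55,"jaw":1},{"tx":0,"ty":0,"tz":0,"ax":0,"ay":0,"az":-10.55,"jaw":1},{"tx":0,"ty":0,"tz":0,"ax":0,"ay":0,"az":-10.55,"jaw":1},{"tx":0,"ty":0,"tz":0,"ax":0,"ay":0,"az":-10.55,"jaw":1},{"tx":0,"ty":0,"tz":0,"ax":0,"ay":0,"az":-10.55,"jaw":1},{"tx":0,"ty":0,"tz":0,"ax":0,"ay":0,"az":0,"jaw":1},{"tx":0,"ty":0,"tz":0,"ax":0,"ay":0,"az":0,"jaw":1},{"tx":0,"ty":0,"tz":0,"ax":0,"ay":0,"az":0,"jaw":1}]'
cat >> h.py <<'E'
def go(p,yaw):
    "tool-frame shift and az to reach p with tool down at yaw, shift applied after the turn"
    o=telemetry.get_obs(); R=Ro.from_euler("xyz",o["tcp_rot"],degrees=True); D=Ro.from_euler("xyz",[180,0,yaw],degrees=True)
    print("turn",(R.inv()*D).as_rotvec(degrees=True).round(2),"then shift",D.inv().apply(np.array(p)-o["ee_pos"]).round(4),"or shift before",R.inv().apply(np.array(p)-o["ee_pos"]).round(4))
E
python3 -c "
from h import *
go([.5775,.252,.14],167)"
```

```text
time: 4.1
ee_pos: [0.5175, -0.0015, 0.2436]
tcp_rot: [-180.0, -0.7, 94.8]
wrist_force: [-0.4, 0.7, -0.6]
opening: 0.0854
grasp_force: 0.0
time: 5.35
ee_pos: [0.5178, -0.0012, 0.2435]
tcp_rot: [179.4, -0.2, 168.2]
wrist_force: [-0.2, 0.2, 1.2]
opening: 0.0855
grasp_force: 0.0
turn [ 0.64 -0.25  1.22] then shift [-0.0013  0.2601  0.1035] or shift before [-0.0072  0.2588  0.1063]
```

```bash
python3 -m handwheel '[{"tx":0,"ty":0,"tz":0,"ax":0.64,"ay":-0.25,"az":1.2,"jaw":1},{"tx":0,"ty":0.0433,"tz":0,"ax":0,"ay":0,"az":0,"jaw":1},{"tx":0,"ty":0.0433,"tz":0,"ax":0,"ay":0,"az":0,"jaw":1},{"tx":0,"ty":0.0433,"tz":0,"ax":0,"ay":0,"az":0,"jaw":1},{"tx":0,"ty":0.0433,"tz":0,"ax":0,"ay":0,"az":0,"jaw":1},{"tx":0,"ty":0.0433,"tz":0.0345,"ax":0,"ay":0,"az":0,"jaw":1},{"tx":-0.0013,"ty":0.0433,"tz":0.0345,"ax":0,"ay":0,"az":0,"jaw":1},{"tx":0,"ty":0,"tz":0.0345,"ax":0,"ay":0,"az":0,"jaw":1},{"tx":0,"ty":0,"tz":0,"ax":0,"ay":0,"az":0,"jaw":1},{"tx":0,"ty":0,"tz":0,"ax":0,"ay":0,"az":0,"jaw":1}]'
python3 - <<'E'
from h import *
im,K,E=cam("wrist"); np.savez("w3.npz",im=im,K=K,E=E); cv2.imwrite("pics/w3.png",im[:,:,::-1])
H,S,V=cv2.split(cv2.cvtColor(im,cv2.COLOR_RGB2HSV))
for c in blobs((H>5)&(H<20)&(S>180))[:2]:
    m=np.zeros(H.shape,np.uint8);cv2.drawContours(m,[c],-1,1,-1); print("V",np.percentile(V[m>0],[5,25,50,75,95]),cv2.boundingRect(c))
go([.5775,.252,.058],167)
E
```

```text
time: 6.6
ee_pos: [0.5772, 0.2518, 0.1417]
tcp_rot: [180.0, 0.1, 167.1]
wrist_force: [0.0, -0.5, -0.3]
opening: 0.0852
grasp_force: 0.0
V [124. 127. 130. 186. 188.] (292, 201, 67, 48)
V [179.8 185.  187.  188.  189. ] (223, 99, 46, 40)
turn [0.09 0.13 0.1 ] then shift [0.     0.0002 0.0842] or shift before [0.0002 0.     0.0842]
```

View pics/w3.png

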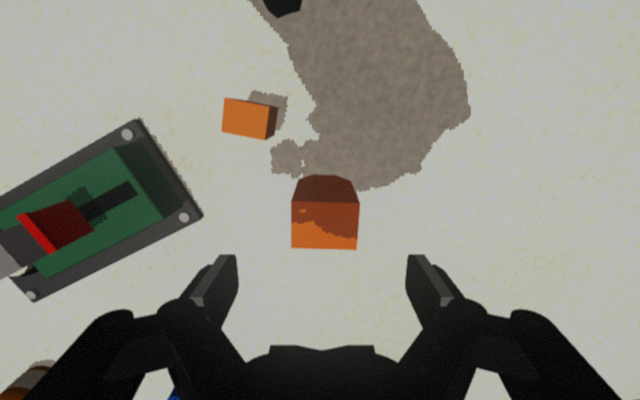

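The wrist view shows the wedge square between the fingers. Its top-face corners are about (291,202), (358,202), (357,249) and (291,248), and the fingers are clear on both sides.

```bash
python3 - <<'E'
from h import *
d=np.load("w3.npz"); K,E=d["K"],d["E"]
w=onz([(291,202),(358,202),(357,249),(291,248)],.092,K,E)[:,:2]; e=np.diff(w,axis=0)
print(w.mean(0).round(4),np.linalg.norm(e,axis=1).round(4),np.degrees(np.arctan2(e[:,1],e[:,0])).round(1))
go([*w.mean(0),.058],167)
E
```

```text
[0.5794 0.2535] [0.0465 0.0361 0.0482] [  77.1  -11.9 -103.9]
turn [0.09 0.13 0.1 ] then shift [-0.0015  0.002   0.0842] or shift before [-0.0013  0.0019  0.0842]
```

```bash
python3 -m handwheel '[{"tx":-0.0015,"ty":0.002,"tz":0.02,"ax":0,"ay":0,"az":0,"jaw":1},{"tx":0,"ty":0,"tz":0.022,"ax":0,"ay":0,"az":0,"jaw":1},{"tx":0,"ty":0,"tz":0.022,"ax":0,"ay":0,"az":0,"jaw":1},{"tx":0,"ty":0,"tz":0.018,"ax":0,"ay":0,"az":0,"jaw":1},{"tx":0,"ty":0,"tz":0,"ax":0,"ay":0,"az":0,"jaw":1},{"tx":0,"ty":0,"tz":0,"ax":0,"ay":0,"az":0,"jaw":-1},{"tx":0,"ty":0,"tz":0,"ax":0,"ay":0,"az":0,"jaw":-1},{"tx":0,"ty":0,"tz":0,"ax":0,"ay":0,"az":0,"jaw":-1},{"tx":0,"ty":0,"tz":0,"ax":0,"ay":0,"az":0,"jaw":-1},{"tx":0,"ty":0,"tz":0,"ax":0,"ay":0,"az":0,"jaw":-1}]' 60
python3 - <<'E'
from h import *
o=telemetry.get_obs(); print(o["q"].round(1),o["opening"],o["grasp_force"],o["ee_pos"])
E
```

```text
time: 7.9
ee_pos: [0.5794, 0.2539, 0.0593]
tcp_rot: [179.9, 0.1, 167.2]
wrist_force: [-0.5, -0.6, 5.7]
opening: 0.0472
grasp_force: 62.0
[23.7 16.2  3.9 77.6  0.  36.5] 0.047212960224800975 62.0444118976593 [0.57939134 0.25386707 0.05928234]
```

The wedge is gripped (47 mm, 62 N), with the TCP 59 mm above its foot, so seated means TCP z ≈ 0.109. I lift, turn to the seat yaw and carry it above the seat, 7 mm toward +y.

```bash
python3 -m handwheel '[{"tx":0,"ty":0,"tz":-0.02,"ax":0,"ay":0,"az":0,"jaw":-1},{"tx":0,"ty":0,"tz":-0.036,"ax":0,"ay":0,"az":-8.9,"jaw":-1},{"tx":0,"ty":0,"tz":-0.036,"ax":0,"ay":0,"az":-8.9,"jaw":-1},{"tx":0,"ty":0,"tz":-0.036,"ax":0,"ay":0,"az":-8.8,"jaw":-1},{"tx":0.0147,"ty":-0.0331,"tz":0,"ax":0,"ay":0,"az":0,"jaw":-1},{"tx":0.0147,"ty":-0.0331,"tz":0,"ax":0,"ay":0,"az":0,"jaw":-1},{"tx":0.0147,"ty":-0.0331,"tz":0,"ax":0,"ay":0,"az":0,"jaw":-1},{"tx":0.0147,"ty":-0.0331,"tz":0,"ax":0,"ay":0,"az":0,"jaw":-1},{"tx":0.0147,"ty":-0.0331,"tz":0,"ax":0,"ay":0,"az":0,"jaw":-1},{"tx":0.0147,"ty":-0.0331,"tz":0,"ax":0,"ay":0,"az":0,"jaw":-1}]'
python3 -m handwheel '[{"tx":0,"ty":0,"tz":0,"ax":0,"ay":0,"az":0,"jaw":-1},{"tx":0,"ty":0,"tz":0,"ax":0,"ay":0,"az":0,"jaw":-1},{"tx":0,"ty":0,"tz":0.009,"ax":0,"ay":0,"az":0,"jaw":-1},{"tx":0,"ty":0,"tz":0.009,"ax":0,"ay":0,"az":0,"jaw":-1},{"tx":0,"ty":0,"tz":0,"ax":0,"ay":0,"az":0,"jaw":-1},{"tx":0,"ty":0,"tz":0,"ax":0,"ay":0,"az":0,"jaw":-1},{"tx":0,"ty":0,"tz":0,"ax":0,"ay":0,"az":0,"jaw":-1},{"tx":0,"ty":0,"tz":0,"ax":0,"ay":0,"az":0,"jaw":-1},{"tx":0,"ty":0,"tz":0,"ax":0,"ay":0,"az":0,"jaw":-1},{"tx":0,"ty":0,"tz":0,"ax":0,"ay":0,"az":0,"jaw":-1}]'
python3 - <<'E'
from h import *
go([.5404,.0398,.1693],193.6)
im,K,E=cam("wrist"); np.savez("w4.npz",im=im,K=K,E=E)
s,Ks,Es=cam("side"); np.savez("s4.npz",im=s,K=Ks,E=Es)
pic=np.hstack([cv2.resize(im[60:310,120:480],(450,312)),cv2.resize(s[120:270,230:380],(312,312),interpolation=cv2.INTER_CUBIC)])
cv2.imwrite("pics/w4.png",pic[:,:,::-1])
E
```

```text
time: 9.15
ee_pos: [0.5399, 0.0386, 0.1871]
tcp_rot: [180.0, 0.0, -166.2]
wrist_force: [0.4, -0.0, -1.2]
opening: 0.0475
grasp_force: 61.5
time: 10.4
ee_pos: [0.5403, 0.0397, 0.168]
tcp_rot: [180.0, 0.0, -166.2]
wrist_force: [0.0, 1.1, -0.5]
opening: 0.0472
grasp_force: 61.6
turn [0.01 0.01 0.16] then shift [-0.0001  0.0001 -0.0013] or shift before [-0.0001  0.0001 -0.0013]
```

View pics/w4.png

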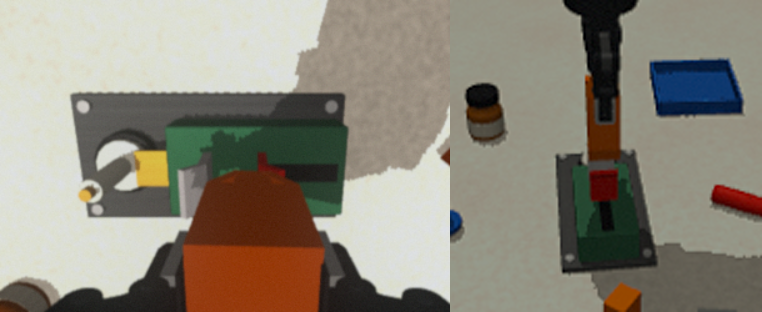

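Wrist half: the wedge hangs over the gap, with the fence at (195,185) and the tab at (268,165) on either side. Side half: wedge upright above the tab at (603,185). I check the fence position, then press down.

```bash
python3 - <<'E'
from h import *
d=np.load("w4.npz"); K,E=d["K"],d["E"]
Y=np.array([-.235,.972]);X=np.array([.972,.235])
for n,u,v,z in(("fence top outer",264,212,.1),("fence inner low",290,188,.084),("pin",120+86/1.25,60+194/1.25,.1),("tab top",120+263/1.25,60+153/1.25,.1)):
    p=onz((u,v),z,K,E)[0,:2]-[.542,.033]; print(n,"seat x,y",(p@X).round(4),(p@Y).round(4))
E
python3 -m handwheel '[{"tx":0,"ty":0,"tz":0.006,"ax":0,"ay":0,"az":0.1,"jaw":-1},{"tx":0,"ty":0,"tz":0.006,"ax":0,"ay":0,"az":0,"jaw":-1},{"tx":0,"ty":0,"tz":0.006,"ax":0,"ay":0,"az":0,"jaw":-1},{"tx":0,"ty":0,"tz":0.006,"ax":0,"ay":0,"az":0,"jaw":-1},{"tx":0,"ty":0,"tz":0.004,"ax":0,"ay":0,"az":0,"jaw":-1},{"tx":0,"ty":0,"tz":0,"ax":0,"ay":0,"az":0,"jaw":-1},{"tx":0,"ty":0,"tz":0,"ax":0,"ay":0,"az":0,"jaw":-1},{"tx":0,"ty":0,"tz":0,"ax":0,"ay":0,"az":0,"jaw":-1},{"tx":0,"ty":0,"tz":0,"ax":0,"ay":0,"az":0,"jaw":-1},{"tx":0,"ty":0,"tz":0,"ax":0,"ay":0,"az":0,"jaw":-1}]'
```

```text
fence top outer seat x,y -0.0022 -0.0373
fence inner low seat x,y -0.0171 -0.0185
pin seat x,y 0.0006 -0.0954
tab top seat x,y -0.0257 0.0134
time: 11.75
ee_pos: [0.5412, 0.0391, 0.1409]
tcp_rot: [-179.9, 0.1, -166.4]
wrist_force: [0.7, -3.0, 4.8]
opening: 0.047
grasp_force: 62.2
```

```bash
python3 -m handwheel '[{"tx":0,"ty":0,"tz":0.005,"ax":0,"ay":0,"az":0,"jaw":-1},{"tx":0,"ty":0,"tz":0.005,"ax":0,"ay":0,"az":0,"jaw":-1},{"tx":0,"ty":0,"tz":0.005,"ax":0,"ay":0,"az":0,"jaw":-1},{"tx":0,"ty":0,"tz":0.005,"ax":0,"ay":0,"az":0,"jaw":-1},{"tx":0,"ty":0,"tz":0.004,"ax":0,"ay":0,"az":0,"jaw":-1},{"tx":0,"ty":0,"tz":0,"ax":0,"ay":0,"az":0,"jaw":-1},{"tx":0,"ty":0,"tz":0,"ax":0,"ay":0,"az":0,"jaw":-1},{"tx":0,"ty":0,"tz":0,"ax":0,"ay":0,"az":0,"jaw":-1},{"tx":0,"ty":0,"tz":0,"ax":0,"ay":0,"az":0,"jaw":-1},{"tx":0,"ty":0,"tz":0,"ax":0,"ay":0,"az":0,"jaw":-1}]'
```

```text
time: 13.0
ee_pos: [0.5407, 0.039, 0.1157]
tcp_rot: [-179.9, 0.0, -166.4]
wrist_force: [2.5, -5.0, -0.2]
opening: 0.0474
grasp_force: 62.2
```

Catch is being pushed (about 5.5 N lateral, as expected). Last 6 mm or so, plus a slight press.

```bash
python3 -m handwheel '[{"tx":0,"ty":0,"tz":0.003,"ax":0,"ay":0,"az":0,"jaw":-1},{"tx":0,"ty":0,"tz":0.002,"ax":0,"ay":0,"az":0,"jaw":-1},{"tx":0,"ty":0,"tz":0.001,"ax":0,"ay":0,"az":0,"jaw":-1},{"tx":0,"ty":0,"tz":0.001,"ax":0,"ay":0,"az":0,"jaw":-1},{"tx":0,"ty":0,"tz":0,"ax":0,"ay":0,"az":0,"jaw":-1},{"tx":0,"ty":0,"tz":0,"ax":0,"ay":0,"az":0,"jaw":-1},{"tx":0,"ty":0,"tz":0,"ax":0,"ay":0,"az":0,"jaw":-1},{"tx":0,"ty":0,"tz":0,"ax":0,"ay":0,"az":0,"jaw":-1},{"tx":0,"ty":0,"tz":0,"ax":0,"ay":0,"az":0,"jaw":-1},{"tx":0,"ty":0,"tz":0,"ax":0,"ay":0,"az":0,"jaw":-1}]'
```

```text
time: 14.25
ee_pos: [0.5405, 0.0391, 0.1093]
tcp_rot: [-179.9, 0.0, -166.4]
wrist_force: [-0.1, -5.4, 5.7]
opening: 0.0475
grasp_force: 62.4
```

```bash
python3 -m handwheel '[{"tx":0,"ty":0,"tz":0.001,"ax":0,"ay":0,"az":0,"jaw":-1},{"tx":0,"ty":0,"tz":0,"ax":0,"ay":0,"az":0,"jaw":-1},{"tx":0,"ty":0,"tz":0,"ax":0,"ay":0,"az":0,"jaw":-1},{"tx":0,"ty":0,"tz":0,"ax":0,"ay":0,"az":0,"jaw":0.5},{"tx":0,"ty":0,"tz":0,"ax":0,"ay":0,"az":0,"jaw":1},{"tx":0,"ty":0,"tz":0,"ax":0,"ay":0,"az":0,"jaw":1},{"tx":0,"ty":0,"tz":0,"ax":0,"ay":0,"az":0,"jaw":1},{"tx":0,"ty":0,"tz":0,"ax":0,"ay":0,"az":0,"jaw":1},{"tx":0,"ty":0,"tz":0,"ax":0,"ay":0,"az":0,"jaw":1},{"tx":0,"ty":0,"tz":0,"ax":0,"ay":0,"az":0,"jaw":1}]'
python3 -m handwheel '[{"tx":0,"ty":0,"tz":-0.012,"ax":0,"ay":0,"az":0,"jaw":1},{"tx":0,"ty":0,"tz":-0.022,"ax":0,"ay":0,"az":0,"jaw":1},{"tx":0,"ty":0,"tz":-0.03,"ax":0,"ay":0,"az":0,"jaw":1},{"tx":0,"ty":0,"tz":-0.03,"ax":0,"ay":0,"az":0,"jaw":1},{"tx":0,"ty":0,"tz":-0.03,"ax":0,"ay":0,"az":0,"jaw":1},{"tx":0,"ty":0,"tz":0,"ax":0,"ay":0,"az":0,"jaw":1},{"tx":0,"ty":0,"tz":0,"ax":0,"ay":0,"az":0,"jaw":1},{"tx":0,"ty":0,"tz":0,"ax":0,"ay":0,"az":0,"jaw":1},{"tx":0,"ty":0,"tz":0,"ax":0,"ay":0,"az":0,"jaw":1},{"tx":0,"ty":0,"tz":0,"ax":0,"ay":0,"az":0,"jaw":1}]'
python3 - <<'E'
from h import *
im,K,E=cam("wrist"); s,Ks,Es=cam("side"); t,Kt,Et=cam("top"); np.savez("p5.npz",im=im,K=K,E=E,t=t,Kt=Kt,Et=Et)
Y=np.array([-.235,.972]);X=np.array([.972,.235])
H,S,V=cv2.split(cv2.cvtColor(im,cv2.COLOR_RGB2HSV)); o=(H>5)&(H<20)&(S>180)
for c in blobs(o)[:1]: print(cv2.boundingRect(c))
pic=np.hstack([cv2.resize(im[60:310,120:480],(450,312)),cv2.resize(s[150:260,250:360],(312,312),interpolation=cv2.INTER_CUBIC)])
cv2.imwrite("pics/p5.png",pic[:,:,::-1])
E
```

```text
time: 15.5
ee_pos: [0.5403, 0.0397, 0.1079]
tcp_rot: [180.0, -0.0, -166.3]
wrist_force: [0.5, 0.7, -0.6]
opening: 0.0852
grasp_force: 0.0
time: 16.75
ee_pos: [0.5401, 0.0397, 0.2316]
tcp_rot: [180.0, -0.0, -166.3]
wrist_force: [-0.4, 0.4, 0.3]
opening: 0.0857
grasp_force: 0.0
(290, 167, 58, 59)
```

View pics/p5.png

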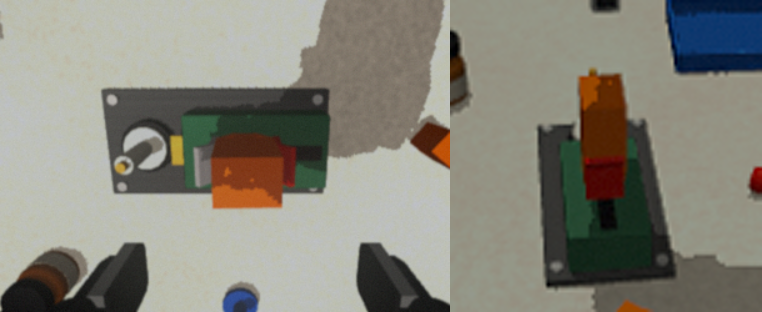

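The wedge is upright in the gap, top at display (247,185). The tab has moved right to (290,165), and the tongue is drawn back clear of the flange (yellow stub at (177,150)). Now I measure the electrode and check the wedge.

```bash
python3 - <<'E'
from h import *
d=np.load("p5.npz"); K,E=d["K"],d["E"]; im=d["im"]
Y=np.array([-.235,.972]);X=np.array([.972,.235])
f=lambda u,v:(120+u/1.25,60+v/1.25)
w=onz([f(212,157),f(282,158),f(282,208),f(213,207)],.142,K,E)[:,:2]; q=w.mean(0)-[.542,.033]; print("wedge top size",np.linalg.norm(np.diff(w,axis=0),axis=1).round(4),"seat xy",(q@X).round(4),(q@Y).round(4))
H,S,V=cv2.split(cv2.cvtColor(im,cv2.COLOR_RGB2HSV))
p=onz(f(123,166),.1,K,E)[0]; fl=onz(f(146,148),.032,K,E)[0]; print("pin",p,"flange",fl)
go([*((p+fl)/2)[:2],.13],-76.4)
E
python3 -m handwheel '[{"tx":0,"ty":0,"tz":0,"ax":0,"ay":0,"az":-10,"jaw":1},{"tx":0,"ty":0,"tz":0,"ax":0,"ay":0,"az":-10,"jaw":1},{"tx":0,"ty":0,"tz":0,"ax":0,"ay":0,"az":-10,"jaw":1},{"tx":0,"ty":0,"tz":0,"ax":0,"ay":0,"az":-10,"jaw":1},{"tx":0,"ty":0,"tz":0,"ax":0,"ay":0,"az":-10,"jaw":1},{"tx":0,"ty":0,"tz":0,"ax":0,"ay":0,"az":-10,"jaw":1},{"tx":0,"ty":0,"tz":0,"ax":0,"ay":0,"az":-10,"jaw":1},{"tx":0,"ty":0,"tz":0,"ax":0,"ay":0,"az":-10,"jaw":1},{"tx":0,"ty":0,"tz":0,"ax":0,"ay":0,"az":-10,"jaw":1},{"tx":0,"ty":0,"tz":0,"ax":0,"ay":0,"az":0,"jaw":1}]'
```

```text
wedge top size [0.0461 0.0355 0.0475] seat xy 0.0001 0.0039
pin [ 0.56419264 -0.05837549  0.1       ] flange [ 0.56542914 -0.05906072  0.032     ]
turn [ 2.000e-02 -1.000e-02 -8.994e+01] then shift [ 0.1014 -0.0007  0.1018] or shift before [-0.0006 -0.1014  0.1018]
time: 18.15
ee_pos: [0.5403, 0.0397, 0.2319]
tcp_rot: [180.0, 0.0, -76.4]
wrist_force: [0.4, 0.1, 0.4]
opening: 0.0853
grasp_force: 0.0
```

Wedge seated (size matches at z = 0.142, seat x 0, y about 0 to 4 mm). I move above the electrode and measure it again from close.

```bash
python3 -m handwheel '[{"tx":0.0338,"ty":0,"tz":0,"ax":0,"ay":0,"az":0,"jaw":1},{"tx":0.0338,"ty":0,"tz":0,"ax":0,"ay":0,"az":0,"jaw":1},{"tx":0.0338,"ty":-0.0007,"tz":0,"ax":0,"ay":0,"az":0,"jaw":1},{"tx":0,"ty":0,"tz":0.03,"ax":0,"ay":0,"az":0,"jaw":1},{"tx":0,"ty":0,"tz":0.03,"ax":0,"ay":0,"az":0,"jaw":1},{"tx":0,"ty":0,"tz":0.03,"ax":0,"ay":0,"az":0,"jaw":1},{"tx":0,"ty":0,"tz":0,"ax":0,"ay":0,"az":0,"jaw":1},{"tx":0,"ty":0,"tz":0,"ax":0,"ay":0,"az":0,"jaw":1},{"tx":0,"ty":0,"tz":0,"ax":0,"ay":0,"az":0,"jaw":1},{"tx":0,"ty":0,"tz":0,"ax":0,"ay":0,"az":0,"jaw":1}]'
python3 - <<'E'
from h import *
im,K,E=cam("wrist"); np.savez("w6.npz",im=im,K=K,E=E)
H,S,V=cv2.split(cv2.cvtColor(im,cv2.COLOR_RGB2HSV))
for c in blobs((H>18)&(H<32)&(S>120)&(V>80),5)[:3]:
    (u,v),r=cv2.minEnclosingCircle(c); print("yellow",u,v,r,onz((u,v),.1,K,E)[0].round(4))
print(proj([.565,-.0595,.1],K,E))
cv2.imwrite("pics/w6.png",im[:,:,::-1])
E
```

```text
time: 19.4
ee_pos: [0.5654, -0.0586, 0.1429]
tcp_rot: [-179.9, -0.0, -76.4]
wrist_force: [-1.4, 0.4, -0.8]
opening: 0.0854
grasp_force: 0.0
yellow 90.56977081298828 317.1278991699219 4.571651935577393 [0.7202 0.0551 0.1   ]
yellow 320.0 221.0 5.000100135803223 [ 0.5678 -0.0632  0.1   ]
[[322.73657917 226.72075588]]
```

View pics/w6.png

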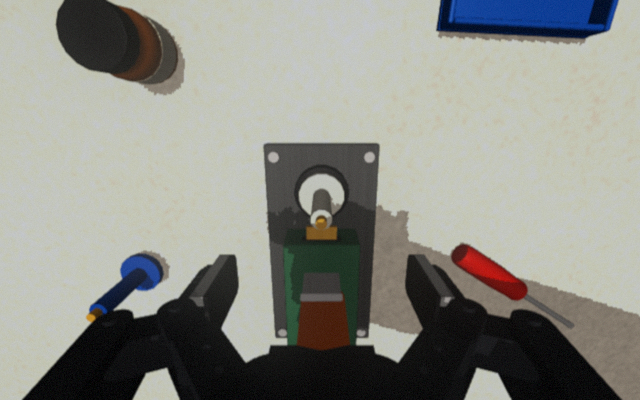

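Electrode pin is at (320,221) and the flange at (322,193), centred between the open fingers. The blue electrode is well off to the left at (125,285). I descend and grip.

```bash
python3 -c "
from h import *
d=np.load('w6.npz'); print(onz((322,193),.032,d['K'],d['E'])); go([.566,-.062,.0595],-76.4)"
python3 -m handwheel '[{"tx":0.003,"ty":-0.0015,"tz":0.02,"ax":0,"ay":0,"az":0,"jaw":1},{"tx":0,"ty":0,"tz":0.021,"ax":0,"ay":0,"az":0,"jaw":1},{"tx":0,"ty":0,"tz":0.021,"ax":0,"ay":0,"az":0,"jaw":1},{"tx":0,"ty":0,"tz":0.02,"ax":0,"ay":0,"az":0,"jaw":1},{"tx":0,"ty":0,"tz":0,"ax":0,"ay":0,"az":0,"jaw":1},{"tx":0,"ty":0,"tz":0,"ax":0,"ay":0,"az":0,"jaw":-1},{"tx":0,"ty":0,"tz":0,"ax":0,"ay":0,"az":0,"jaw":-1},{"tx":0,"ty":0,"tz":0,"ax":0,"ay":0,"az":0,"jaw":-1},{"tx":0,"ty":0,"tz":0,"ax":0,"ay":0,"az":0,"jaw":-1},{"tx":0,"ty":0,"tz":0,"ax":0,"ay":0,"az":0,"jaw":-1}]' 40
```

```text
[[ 0.56658698 -0.06416599  0.032     ]]
turn [-0.06 -0.02  0.05] then shift [0.0034 0.0001 0.0832] or shift before [0.0034 0.0002 0.0832]
time: 20.7
ee_pos: [0.5673, -0.0612, 0.0602]
tcp_rot: [-180.0, -0.0, -76.3]
wrist_force: [0.4, 0.3, 3.1]
opening: 0.0146
grasp_force: 39.0
```

```bash
python3 -m handwheel '[{"tx":0,"ty":0,"tz":0,"ax":0,"ay":0,"az":0,"jaw":-1},{"tx":0,"ty":0,"tz":-0.002,"ax":0,"ay":0,"az":0,"jaw":-1},{"tx":0,"ty":0,"tz":-0.004,"ax":0,"ay":0,"az":0,"jaw":-1},{"tx":0,"ty":0,"tz":-0.006,"ax":0,"ay":0,"az":0,"jaw":-1},{"tx":0,"ty":0,"tz":-0.008,"ax":0,"ay":0,"az":0,"jaw":-1},{"tx":0,"ty":0,"tz":-0.015,"ax":0,"ay":0,"az":0,"jaw":-1},{"tx":0,"ty":0,"tz":-0.02,"ax":0,"ay":0,"az":0,"jaw":-1},{"tx":0,"ty":0,"tz":-0.02,"ax":0,"ay":0,"az":0,"jaw":-1},{"tx":0,"ty":0,"tz":0,"ax":0,"ay":0,"az":0,"jaw":-1},{"tx":0,"ty":0,"tz":0,"ax":0,"ay":0,"az":0,"jaw":-1}]'
python3 - <<'E'
from h import *
go([.449,-.295,.06],-76.4)
t,K,E=cam("top"); w,_,_=cam("wrist"); H,S,V=cv2.split(cv2.cvtColor(t,cv2.COLOR_RGB2HSV))
c=blobs((H>100)&(H<125)&(S>150))[0]; w4=onz(cv2.boxPoints(cv2.minAreaRect(c)),.025,K,E)[:,:2]; print(w4.round(3).tolist())
pic=np.hstack([t[100:300,150:400],w[50:250,200:450]]); cv2.imwrite("pics/p7.png",cv2.resize(pic,None,fx=1.6,fy=1.6,interpolation=cv2.INTER_CUBIC)[:,:,::-1])
E
```

```text
time: 21.95
ee_pos: [0.567, -0.0612, 0.1345]
tcp_rot: [180.0, 0.0, -76.3]
wrist_force: [-1.2, -1.3, -2.5]
opening: 0.0144
grasp_force: 39.1
turn [0.02 0.01 0.07] then shift [0.1995 0.1697 0.0745] or shift before [0.1993 0.1699 0.0745]
[[0.499, -0.22], [0.526, -0.356], [0.398, -0.371], [0.373, -0.239]]
```

View pics/p7.png

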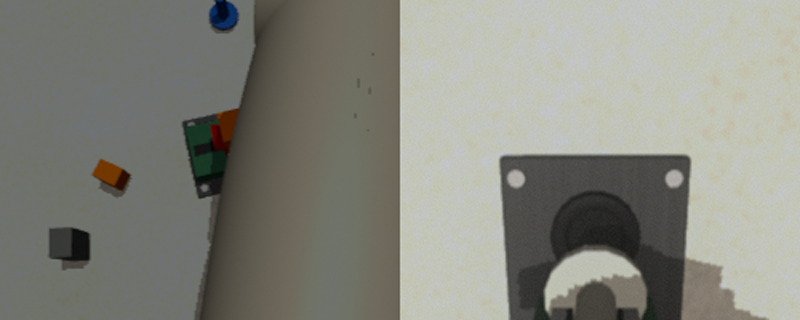

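The socket ring at (595,235) is empty, the electrode hangs upright between the fingers at (597,285), and the wedge is still in place at (228,125). I carry it to the tray.

```bash
python3 -m handwheel '[{"tx":0.0333,"ty":0.0283,"tz":0,"ax":0,"ay":0,"az":0,"jaw":-1},{"tx":0.0333,"ty":0.0283,"tz":0,"ax":0,"ay":0,"az":0,"jaw":-1},{"tx":0.0333,"ty":0.0283,"tz":0,"ax":0,"ay":0,"az":0,"jaw":-1},{"tx":0.0333,"ty":0.0283,"tz":0,"ax":0,"ay":0,"az":0,"jaw":-1},{"tx":0.0333,"ty":0.0283,"tz":0,"ax":0,"ay":0,"az":0,"jaw":-1},{"tx":0.0333,"ty":0.0283,"tz":0,"ax":0,"ay":0,"az":0,"jaw":-1},{"tx":0,"ty":0,"tz":0,"ax":0,"ay":0,"az":0,"jaw":-1},{"tx":0,"ty":0,"tz":0.02,"ax":0,"ay":0,"az":0,"jaw":-1},{"tx":0,"ty":0,"tz":0.02,"ax":0,"ay":0,"az":0,"jaw":-1},{"tx":0,"ty":0,"tz":0,"ax":0,"ay":0,"az":0,"jaw":-1}]'
python3 -m handwheel '[{"tx":0,"ty":0,"tz":0.012,"ax":0,"ay":0,"az":0,"jaw":-1},{"tx":0,"ty":0,"tz":0.012,"ax":0,"ay":0,"az":0,"jaw":-1},{"tx":0,"ty":0,"tz":0.01,"ax":0,"ay":0,"az":0,"jaw":-1},{"tx":0,"ty":0,"tz":0.006,"ax":0,"ay":0,"az":0,"jaw":-1},{"tx":0,"ty":0,"tz":0.002,"ax":0,"ay":0,"az":0,"jaw":-1},{"tx":0,"ty":0,"tz":0,"ax":0,"ay":0,"az":0,"jaw":-1},{"tx":0,"ty":0,"tz":0,"ax":0,"ay":0,"az":0,"jaw":-1},{"tx":0,"ty":0,"tz":0,"ax":0,"ay":0,"az":0,"jaw":-1},{"tx":0,"ty":0,"tz":0,"ax":0,"ay":0,"az":0,"jaw":-1},{"tx":0,"ty":0,"tz":0,"ax":0,"ay":0,"az":0,"jaw":-1}]'
```

```text
time: 23.3
ee_pos: [0.4486, -0.2942, 0.093]
tcp_rot: [179.9, 0.2, -76.3]
wrist_force: [0.4, -0.1, -0.8]
opening: 0.0148
grasp_force: 39.2
time: 24.55
ee_pos: [0.4493, -0.2955, 0.0529]
tcp_rot: [-180.0, 0.0, -76.3]
wrist_force: [-0.8, -0.1, -0.2]
opening: 0.0148
grasp_force: 39.2
```

Bottom should be about 2–3 mm above the floor; lower until contact.

```bash
python3 -m handwheel '[{"tx":0,"ty":0,"tz":0.001,"ax":0,"ay":0,"az":0,"jaw":-1},{"tx":0,"ty":0,"tz":0.001,"ax":0,"ay":0,"az":0,"jaw":-1},{"tx":0,"ty":0,"tz":0.0008,"ax":0,"ay":0,"az":0,"jaw":-1},{"tx":0,"ty":0,"tz":0,"ax":0,"ay":0,"az":0,"jaw":-1},{"tx":0,"ty":0,"tz":0,"ax":0,"ay":0,"az":0,"jaw":-1},{"tx":0,"ty":0,"tz":0,"ax":0,"ay":0,"az":0,"jaw":-1},{"tx":0,"ty":0,"tz":0,"ax":0,"ay":0,"az":0,"jaw":-1},{"tx":0,"ty":0,"tz":0,"ax":0,"ay":0,"az":0,"jaw":-1},{"tx":0,"ty":0,"tz":0,"ax":0,"ay":0,"az":0,"jaw":-1},{"tx":0,"ty":0,"tz":0,"ax":0,"ay":0,"az":0,"jaw":-1}]'
```

```text
time: 25.8
ee_pos: [0.4493, -0.2955, 0.0502]
tcp_rot: [-180.0, -0.0, -76.3]
wrist_force: [-2.6, 0.6, 3.7]
opening: 0.0146
grasp_force: 39.7
```

Contact (about 4.5 N change). Release and retreat upward.

```bash
python3 -m handwheel '[{"tx":0,"ty":0,"tz":0,"ax":0,"ay":0,"az":0,"jaw":-0.3},{"tx":0,"ty":0,"tz":0,"ax":0,"ay":0,"az":0,"jaw":0.3},{"tx":0,"ty":0,"tz":0,"ax":0,"ay":0,"az":0,"jaw":1},{"tx":0,"ty":0,"tz":0,"ax":0,"ay":0,"az":0,"jaw":1},{"tx":0,"ty":0,"tz":0,"ax":0,"ay":0,"az":0,"jaw":1},{"tx":0,"ty":0,"tz":0,"ax":0,"ay":0,"az":0,"jaw":1},{"tx":0,"ty":0,"tz":-0.015,"ax":0,"ay":0,"az":0,"jaw":1},{"tx":0,"ty":0,"tz":-0.03,"ax":0,"ay":0,"az":0,"jaw":1},{"tx":0,"ty":0,"tz":-0.04,"ax":0,"ay":0,"az":0,"jaw":1},{"tx":0,"ty":0,"tz":-0.04,"ax":0,"ay":0,"az":0,"jaw":1}]'
python3 -m handwheel '[{"tx":0,"ty":0,"tz":-0.03,"ax":0,"ay":0,"az":0,"jaw":1},{"tx":0,"ty":0,"tz":-0.03,"ax":0,"ay":0,"az":0,"jaw":1},{"tx":0,"ty":0.05,"tz":0,"ax":0,"ay":0,"az":0,"jaw":1},{"tx":0,"ty":0.05,"tz":0,"ax":0,"ay":0,"az":0,"jaw":1},{"tx":0,"ty":0,"tz":0,"ax":0,"ay":0,"az":0,"jaw":1},{"tx":0,"ty":0,"tz":0,"ax":0,"ay":0,"az":0,"jaw":1},{"tx":0,"ty":0,"tz":0,"ax":0,"ay":0,"az":0,"jaw":1},{"tx":0,"ty":0,"tz":0,"ax":0,"ay":0,"az":0,"jaw":1},{"tx":0,"ty":0,"tz":0,"ax":0,"ay":0,"az":0,"jaw":1},{"tx":0,"ty":0,"tz":0,"ax":0,"ay":0,"az":0,"jaw":1}]'
python3 - <<'E'
from h import *
t,K,E=cam("side"); w,_,_=cam("top")
a=cv2.resize(t[130:270,240:400],(640,560),interpolation=cv2.INTER_CUBIC)[:, :]; b=w[130:290,250:510]
pic=np.hstack([cv2.resize(a,(400,350)),cv2.resize(b,(400,350))]); cv2.imwrite("pics/p8.png",pic[:,:,::-1])
E
```

```text
time: 27.05
ee_pos: [0.4492, -0.2954, 0.1775]
tcp_rot: [-180.0, -0.0, -76.3]
wrist_force: [0.6, -0.6, -0.3]
opening: 0.0855
grasp_force: 0.0
time: 28.3
ee_pos: [0.3523, -0.319, 0.2349]
tcp_rot: [180.0, 0.0, -76.3]
wrist_force: [0.2, -0.1, -0.4]
opening: 0.0853
grasp_force: 0.0
```

View pics/p8.png

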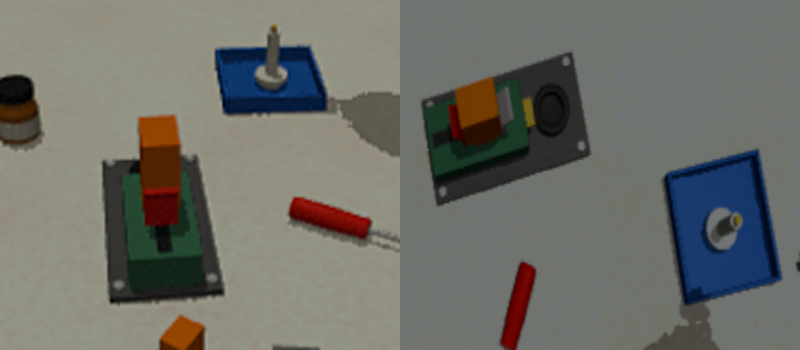

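The electrode stands upright mid-tray (side half (272,60), top half (725,228)). The wedge is upright in the gap ((160,150) and (478,110)), and the gripper is clear of everything.

```bash
python3 -c "
from workcell import workorder
print(workorder.job_done())"
```

```text
the job is handed in; nothing more can be done
None
```

The job is handed in, with no verdict returned: the last pictures show the orange wedge upright in the gap with the catch open, and the white electrode standing upright near the middle of the blue tray, at about 28 s of the 61 s allowed.

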